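Square up and lock the click-base vise, put the red hone away

ROBOT

A 6-joint arm with a two-finger parallel gripper is mounted at the origin on the work surface. World frame = base frame: x ahead of the robot, y to its left, z up, the work surface at z = 0. Lengths are in m, angles in rad, forces in N, time in s.
With the tool pointing down it reaches from about 0.3 to 0.875 m from the base axis. Payload 6.4 kg.
Tool frame: the origin (TCP) lies between the finger pads; the fingertips stand 22 mm ahead of it and the grasp point (between the pads) lies 3 mm ahead of it; z points along the fingers, y is the line along which they close (so a half turn about z gives the same grasp; the last joint's range is limited). The gripper opens to 85 mm and grips with 20 to 120 N. Pads are 22 mm wide; open, the fingers measure 114 mm over their backs; the gripper's body (76 mm by 85 mm) begins 54 mm behind the grasp point. The pads swing forward as they close: fully open they stand 13 mm farther back than shut.
Start: joints at [-1.473, 0.181, 1.607, -0, 1.354, -0.206], TCP at [0.172, -0.549, 0.253] pointing down, gripper open.
Joint ranges: [-2.99, 2.99], [-0.89, 2.07], [0.3, 2.58], [-1.14, 4.28], [0, 2.63], [-3.12, 3.12]. Speed limits (rad/s): [2.57, 2.57, 3.01, 3.14, 3.14, 3.14].

INTERFACE

Orientations are given as a unit quaternion [w, x, y, z].
In Python, from bench import ctrl, imaging, workorder gives the robot as it stands.
- The arm moves only by the shell command python3 -m pendant 'ROWS' [OPENING]. ROWS is JSON, a list of rows, each a list of 4 numbers: the shift along the tool's x, y, z in cm, then the turn about the tool's z in degrees. In form: [[dx, dy, dz, roll], ...]. A call has 1 to 12 rows; each row is the pose to reach, as a shift and turn from the pose commanded when the call began, along the tool's axes at that moment; what a row does not reach only later rows make up. A row lasts 1/12 s, in which the tool goes at most 41.7 mm and 7.16 degrees, less where a joint would pass 70% of its speed; a pose out of reach is approached as far as the arm can. A call with a gripper value outside its range is refused whole. OPENING is the opening, from 0 (shut) to 1 (fully open), set as the call begins (- or left out, the last holds). The fingers move at their own pace and stop on an object; the grip force is fixed at half the most. Time passes only in rows, so rows that repeat a pose let the fingers close. It gives the time, the measured TCP pose, the force, the opening and the grip force at its end, in the units of the state.
- ctrl.get_obs(): the state, without advancing time (a new reading comes with each control period).
- imaging.camera(name): name is "scene" or "top" or "wrist"; returns the picture (384x512x3 uint8, red, green, blue); there is no depth.
- imaging.camera_info(name): a dict with "K" (3x3 intrinsics, pixels), "T" (4x4, takes a point from camera to world coordinates); the wrist camera has in their place "tool_from_camera" (4x4, takes a point from camera to tool coordinates, whose origin is the TCP and whose axes are the flange's). Camera axes: x right, y up, looking along -z (the intrinsics and any distortion apply to the point x, -y, -z); pixel columns grow to the right and rows downward; lengths in m; the calibration is good to about 2 mm. The wrist camera is an equidistant fisheye: a pixel r from the principal point sees the ray r / f radians off the axis. A picture is of the moment at which its call begins: read the wrist's pose just before it. camera_info takes no time and is no camera call.
- workorder.hand_in(): hands the job in; it is judged then, once.
The state is a dict: "time_s": time; "q": joint angles; "dq": joint speeds; "joint_efforts": joint torques, N m; "eef_pos": TCP position; "eef_rot": TCP orientation; "wrist_force": force on the tool from outside, world axes, zero at the start; "torque": the same for the moment, N m; "opening": opening from 0.0 (shut) to 1.0 (fully open); "grasp_force": force on a finger pad.
Only numpy, scipy, OpenCV 4.12 (cv2) and the standard library are available. Lean on these libraries where they do the work, as an engineer would, in place of code of your own. Each camera call takes 0.05 s, during which the arm holds its last target. There are 200 camera calls.

TASK

The scissors are sharpened, so put the sharpening corner back in order: swing the blue bench vise round on its clicking base, click by click, until it rests in the click where its red line meets the red mark on the base, then push the base lock lever fully home. Lay the red hone flat, steel face up, in its own red tray, let go of everything, and leave all the other things where they are.

Things in the scene. Friction and masses are not known exactly. Their poses are not given: they have to be found in the camera images.
- vise_base: Round blue foot of the vise, 168 mm across, 14 mm high, bolted down. Origin on the swivel axis at bench level, z up. Its +x axis runs through the red mark on the rim; white ticks every 15 degrees. On the -x side a dark plunger housing (to 120 mm from the axis, 40 mm high), on the +y side an ear with the lock lever.
- vise_tail (a point): Point on the vise's anvil tail, the bar to hold for swinging it: level, 34 mm wide, 72 to 102 mm above the bench, 35 to 118 mm from the swivel axis, red line along its top. This point: on its centre line, 92 mm from the axis, 87 mm above the bench. x axis points along the bar away from the swivel axis, z up. Square = this x axis points as vise_base's +x.
- index_wheel (a point): Centre of the toothed click wheel under the vise (on the swivel axis, 26 mm up). One click per 15 degrees: leaving a click takes about 1.2 N m (13 N at the tail), half-way the pull vanishes and the vise snaps on into the next. Let go, it settles in the nearest click. It starts 4 to 8 clicks counter-clockwise (from above) of square; there is no stop at square, it can swing 90 degrees past it.
- vise_jaws (a point): Middle of the vise jaws' top, on the swivel axis, 134 mm above the bench. Jaws: 80 mm wide (y), within 36 mm of the axis; x axis points to the tail. On the side opposite the tail the slide bar, screw and a 110 mm tommy bar reach 155 mm from the axis, 60 to 100 mm above the bench. All this swings with the tail.
- lock_knob (a point): Middle of the upright black knob (25 mm across, 46 to 87 mm above the bench, orange top) on the end of the base lock lever, 68 mm above the bench. The lever turns about an upright axis on vise_base's +y axis, 106 mm from the swivel axis; the knob is 85 mm from the lever's axis; the 10 mm steel arm between them is about 45 mm above the bench.
- lock_lever (a joint): Lock lever angle (rad): 0 open, 1.05 home (hard stop), growing counter-clockwise from above; at 0 it points 55 degrees counter-clockwise of vise_base's +x. Starts at 0 to 0.2, stays where left, takes about 2.5 N at the knob. It drives a pin between the wheel's teeth: it goes home only when the vise rests in a click, else the pin strikes a tooth part-way; once home the vise cannot turn.
- hone_red_mid (a point): Centre (14 mm above its underside) of the red hone: a bar 180 mm long (x), 30 mm wide (y), 28 mm high (z up), red plastic with a dotted steel face on top, about 0.24 kg, lying on the bench. Either end may point either way in the tray.
- tray_red: Tray of the red hone: grey with red ends, stripes and floor, 206 mm (x) by 72 mm (y), fixed, one of three side by side in any order on a white board. Origin under its centre, 6 mm above the bench. Trough 190 by 38 mm along x; its floor is 4 mm and its lips 9 mm above this origin. The hone lies flat in it.
- tray_blue: The same tray in blue, empty: leave it so. Origin as for tray_red.
- tray_green: The same tray in green, with the green hone lying in it. Origin as for tray_red.
- hone_green_mid (a point): Centre of the green hone (size as the red one), lying in the green tray; to be left alone.
- hone_blue_mid (a point): Centre of the blue hone (size as the red one), lying on the bench farther back; to be left alone.
- reader_pink: Pink ring-shaped tag reader, 150 mm ring, 27 mm high, loose, to be left alone. Origin under the ring's centre.
- reader_blue: Dark blue ring-shaped tag reader, same size, loose, to be left alone. Origin under the ring's centre.
- mug: Blue mug, 82 mm across, 95 mm high, loose, to be left alone. Origin under its centre.
- spray_bottle: White bottle with a green label, 68 mm across, 190 mm high, loose, to be left alone. Origin under its centre.

How it is judged:
By the outcome, as a careful person would: the job done as asked, in the order asked, and still so for the second after the job is handed in, with the robot touching nothing.
It also fails if it takes over 72 s, if anything falls off the work surface, if the arm or the gripper's body presses on something with over 40 N, if the wrist force passes 120 N, or if a joint passes its speed limit or range.

## Working session

There is one attempt and no reset: what is moved stays moved. The work goes in short steps, Python scripts to look and compute and a shell command to move; the robot and the scene stay as the last step left them, time stands still between calls to the robot, and variables do not carry over. Pictures are saved under pics/ and viewed, at most 10 in all, crops included, and the job is handed in when it is done.

```bash
ls; mkdir -p pics; python3 - <<'E'
from bench import ctrl, imaging
import cv2,numpy as np
for n in ("scene","top"):
    im=imaging.camera(n); cv2.imwrite(f"pics/{n}0.png",im[:,:,::-1])
    i=imaging.camera_info(n); print(n,{k:np.round(v,4).tolist() if not isinstance(v,str) else v for k,v in i.items()})
print(imaging.camera_info("wrist"))
o=ctrl.get_obs(); print(o)
E
```

```text
pics
scene {'K': [[497.0914, 0.0, 248.655], [0.0, 497.0914, 194.774], [0.0, 0.0, 1.0]], 'T': [[0.0518, -0.8259, 0.5615, 1.6054], [0.9987, 0.0435, -0.0281, -0.0913], [-0.0012, 0.5622, 0.827, 1.6447], [0.0, 0.0, 0.0, 1.0]]}
top {'K': [[473.1021, 0.0, 257.4019], [0.0, 473.1021, 194.8263], [0.0, 0.0, 1.0]], 'T': [[-0.013, 0.9862, -0.1653, 0.2857], [-0.9999, -0.0134, -0.0012, -0.0443], [-0.0034, 0.1653, 0.9862, 1.9145], [0.0, 0.0, 0.0, 1.0]]}
{'K': array([[297.31863964,   0.        , 254.5473884 ],
       [  0.        , 297.31863964, 190.33194541],
       [  0.        ,   0.        ,   1.        ]]), 'tool_from_camera': array([[ 5.63892144e-04,  9.49731832e-01,  3.13064099e-01,
         8.07430307e-02],
       [ 9.99999330e-01, -8.51906554e-04,  7.83197454e-04,
        -1.41164934e-03],
       [ 1.01052891e-03,  3.13063448e-01, -9.49731676e-01,
        -1.20736199e-01],
       [ 0.00000000e+00,  0.00000000e+00,  0.00000000e+00,
         1.00000000e+00]])}
{'time_s': 0.1, 'q': array([-1.47330485e+00,  1.81488099e-01,  1.60788526e+00,  7.77619603e-06,
        1.35379322e+00, -2.06277227e-01]), 'dq': array([-0.00185299, -0.00298092, -0.00272094, -0.00188348,  0.0002565 ,
       -0.00159853]), 'joint_efforts': array([-4.31610333e-04, -4.45878160e+01, -3.52238488e+01, -2.68603217e-04,
        4.13137372e-03,  1.67235175e-06]), 'eef_pos': array([ 0.17197976, -0.5482067 ,  0.2524732 ]), 'eef_rot': array([-7.85592259e-04,  9.88487550e-01,  1.51300180e-01,  4.65746865e-05]), 'wrist_force': array([ 0.24744875, -0.02999997, -0.98871933]), 'torque': array([ 0.03038578,  0.01627884, -0.05688281]), 'grasp_force': 0.0, 'opening': 1.0012911705197327}
```

View pics/top0.png

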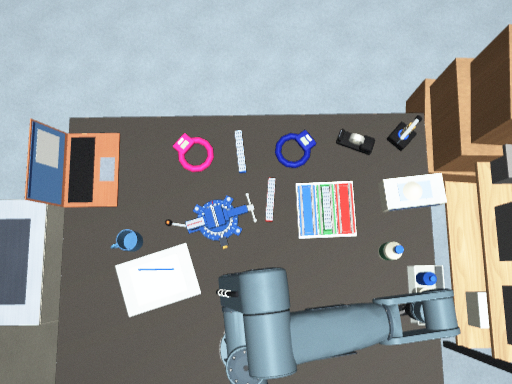

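View pics/scene0.png

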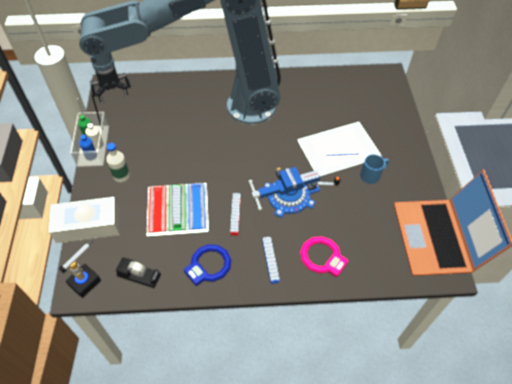

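The top view shows the vise at about (218,220), the red hone at (270,200), the blue hone at (240,150), the red tray at (345,208) and the mug at (127,240). I'll enlarge the vise and make measurements.

```bash
cat > h.py <<'E'
from bench import ctrl, imaging
import cv2,numpy as np
from scipy.spatial.transform import Rotation as R
def ray(n,u,v):
    i=imaging.camera_info(n);K=i["K"];T=i["T"]
    d=np.array([(u-K[0,2])/K[0,0],-(v-K[1,2])/K[1,1],-1.]);return T[:3,3],T[:3,:3]@d
def plane(n,u,v,z):
    o,d=ray(n,u,v);return o+d*(z-o[2])/d[2]
def wpose():
    o=ctrl.get_obs();q=o["eef_rot"];return o["eef_pos"],R.from_quat([q[1],q[2],q[3],q[0]]).as_matrix()
def wray(p,Rm,u,v):
    i=imaging.camera_info("wrist");K=i["K"];T=i["tool_from_camera"]
    x=(u-K[0,2]);y=(v-K[1,2]);r=np.hypot(x,y);th=r/K[0,0]
    d=np.array([np.sin(th)*x/r,-np.sin(th)*y/r,-np.cos(th)])
    return p+Rm@T[:3,3],Rm@(T[:3,:3]@d)
def wproj(p,Rm,X):
    i=imaging.camera_info("wrist");K=i["K"];T=i["tool_from_camera"]
    c=T[:3,:3].T@(Rm.T@(np.asarray(X)-p)-T[:3,3]);x,y,z=c[0],-c[1],-c[2]
    th=np.arctan2(np.hypot(x,y),z);h=np.hypot(x,y);return K[0,2]+K[0,0]*th*x/h,K[1,2]+K[0,0]*th*y/h
def tri(r):  # rays list
    A=0;b=0
    for o,d in r:
        d=d/np.linalg.norm(d);P=np.eye(3)-np.outer(d,d);A=A+P;b=b+P@o
    X=np.linalg.solve(A,b);return X,[np.linalg.norm(np.cross(X-o,d/np.linalg.norm(d))) for o,d in r]
def mask(im,c):
    h=cv2.cvtColor(im,cv2.COLOR_RGB2HSV);H,S,V=[h[...,k].astype(int) for k in range(3)]
    return (((H<8)|(H>172))&(S>130)&(V>90) if c=="red" else (H>100)&(H<125)&(S>130)&(V>60) if c=="blue" else (H>8)&(H<18)&(S>150)&(V>110)).astype(np.uint8)
def blobs(m,mn=6):
    n,l,s,c=cv2.connectedComponentsWithStats(m,connectivity=8)
    return [(s[i,4],np.round(c[i],1).tolist(),s[i,:4].tolist()) for i in range(1,n) if s[i,4]>=mn]
E
python3 - <<'E'
from h import *
ims={}
for n in("top","scene"):
    im=cv2.imread(f"pics/{n}0.png")[:,:,::-1].copy();ims[n]=im
    for c in("red","orange"):
        print(n,c,[ (b,plane(n,*b[1],.02).round(3).tolist()) for b in blobs(mask(im,c),4)])
a=cv2.resize(ims["top"][180:260,150:290],None,fx=5,fy=5,interpolation=cv2.INTER_CUBIC)
cv2.imwrite("pics/v_top.png",a[:,:,::-1])
a=cv2.resize(ims["scene"][155:245,220:350],None,fx=6,fy=6,interpolation=cv2.INTER_CUBIC)
cv2.imwrite("pics/v_sc.png",a[:,:,::-1])
E
```

```text
top red [((np.int32(48), [337.1, 208.5], [335, 185, 5, 48]), [0.543, -0.363, 0.02]), ((np.int32(397), [344.4, 208.0], [339, 184, 13, 49]), [0.545, -0.393, 0.02]), ((np.int32(10), [351.0, 191.5], [351, 187, 1, 10]), [0.612, -0.422, 0.02]), ((np.int32(12), [352.0, 203.5], [352, 198, 1, 12]), [0.562, -0.424, 0.02]), ((np.int32(12), [353.2, 219.5], [353, 214, 2, 12]), [0.497, -0.426, 0.02]), ((np.int32(7), [268.0, 220.9], [265, 220, 7, 2]), [0.496, -0.083, 0.02]), ((np.int32(5), [354.0, 229.0], [354, 227, 1, 5]), [0.459, -0.427, 0.02])]
top orange [((np.int32(5), [65.2, 142.0], [65, 140, 2, 5]), [0.836, 0.751, 0.02]), ((np.int32(9), [65.1, 151.1], [65, 148, 2, 8]), [0.797, 0.75, 0.02]), ((np.int32(6), [64.3, 158.5], [64, 157, 2, 4]), [0.766, 0.751, 0.02]), ((np.int32(4), [64.2, 166.5], [64, 165, 2, 4]), [0.732, 0.75, 0.02]), ((np.int32(5), [63.2, 182.6], [63, 181, 2, 4]), [0.665, 0.75, 0.02]), ((np.int32(16), [62.4, 196.4], [62, 190, 2, 14]), [0.608, 0.75, 0.02]), ((np.int32(9), [167.3, 221.6], [166, 220, 4, 4]), [0.499, 0.322, 0.02])]
scene red [((np.int32(372), [157.2, 209.2], [153, 186, 9, 46]), [0.551, -0.394, 0.02]), ((np.int32(26), [165.0, 216.5], [165, 204, 1, 26]), [0.586, -0.362, 0.02]), ((np.int32(23), [234.3, 233.4], [230, 232, 9, 4]), [0.675, -0.099, 0.02])]
scene orange [((np.int32(11), [337.4, 178.1], [336, 177, 4, 3]), [0.44, 0.326, 0.02]), ((np.int32(320), [440.8, 247.1], [395, 200, 80, 75]), [0.772, 0.659, 0.02])]
```

View pics/v_top.png

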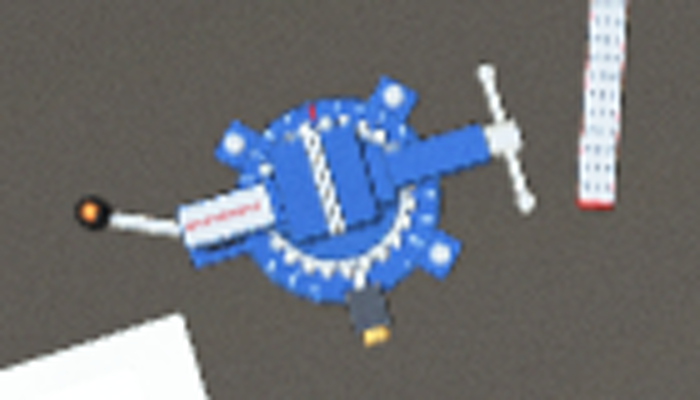

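View pics/v_sc.png

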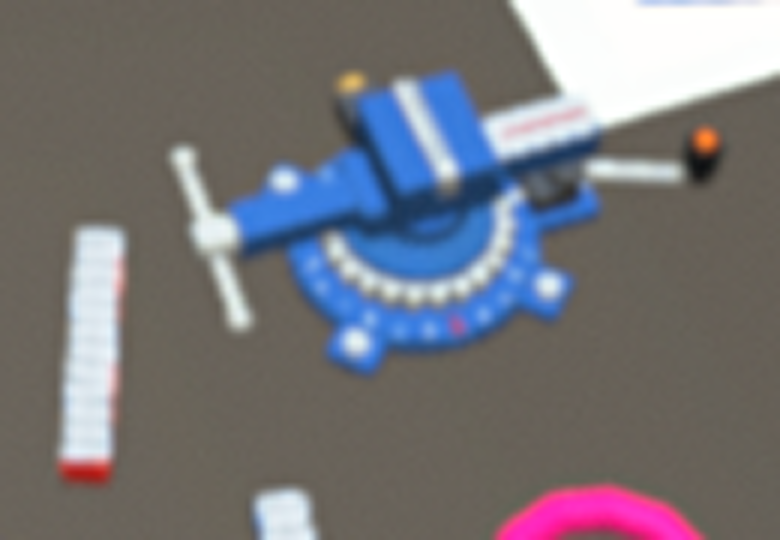

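The top crop shows the foot bolts at (393,95), (235,143) and (440,255), the mark at (312,112), the tail line from (187,222) to (262,205), and the orange knob at (90,212). The scene crop shows the same features: bolts at (283,180), (355,342) and (548,286), mark at (458,325), line from (502,137) to (590,110), and knob at (706,138).

```bash
python3 - <<'E'
from h import *
t=lambda x,y:ray("top",(x+.5)/5-.5+150,(y+.5)/5-.5+180)
s=lambda x,y:ray("scene",(x+.5)/6-.5+220,(y+.5)/6-.5+155)
P={}
for n,a,b in [("boltBR",(393,95),(355,342)),("boltFL",(235,143),(548,286)),("boltR",(440,255),(283,180)),("mark",(312,112),(458,325)),
 ("knob",(90,212),(706,138)),("lineout",(187,222),(590,110)),("linein",(262,205),(502,137)),("honeA",(597,207),(85,475)),("screw",(502,139),(213,231))]:
    if n=="honeA": continue
    X,e=tri([t(*a),s(*b)]);P[n]=X;print(n,X.round(4),np.round(e,4))
c=(P["boltFL"]+P["boltR"])/2;print("centre",c)
an=lambda v:np.degrees(np.arctan2(v[1],v[0]))
print("yaw mark",an(P["mark"]-c),"bolts",an(P["boltFL"]-P["boltR"])-45,an(P["boltBR"]-c)+45)
print("tail",an(P["lineout"]-P["linein"]),an(P["lineout"]-c),an(c-P["screw"]),"lever")
# hone red: white/red mask of bar
for n,(x0,y0,x1,y1) in {"top":(262,172,280,226),"scene":(226,188,246,240)}.items():
    im=cv2.imread(f"pics/{n}0.png")[:,:,::-1].copy()[y0:y1,x0:x1]
    m=((im.max(2)>130)).astype(np.uint8)
    print(n,"n",m.sum());k=max(cv2.findContours(m,0,2)[0],key=cv2.contourArea)
    r=cv2.minAreaRect(k);b=cv2.boxPoints(r)+[x0,y0];print(np.round(b,1).tolist(),r[0])
    for z in(0.0,.028):print(z,[plane(n,*q,z)[:2].round(4).tolist() for q in b],plane(n,r[0][0]+x0,r[0][1]+y0,z).round(4))
E
```

```text
boltBR [0.5888 0.076  0.0232] [0.0004 0.0004]
boltFL [0.5515 0.2046 0.0218] [0.0003 0.0003]
boltR [0.4586 0.0389 0.0226] [0.0003 0.0003]
mark [0.5765 0.1431 0.0187] [0.0006 0.0006]
knob [0.4892 0.3072 0.0924] [0.0004 0.0004]
lineout [0.4783 0.23   0.1133] [0.0015 0.0015]
linein [0.4914 0.1731 0.1061] [0.001 0.001]
screw [ 0.5424 -0.0131  0.0887] [0.0006 0.0006]
centre [0.50508729 0.12177934 0.02220379]
yaw mark 16.603317661051005 bolts 15.717961238625804 16.34164201686449
tail 102.93053389963767 103.89035326190502 105.4771586695323 lever
top n 329
[[264.7, 220.9], [267.9, 176.8], [275.3, 177.4], [272.1, 221.4]] (7.989847183227539, 27.142131805419922)
0.0 [[0.4987, -0.0703], [0.6813, -0.0861], [0.6786, -0.1166], [0.4961, -0.1003]] [ 0.588  -0.0933  0.    ]
0.028 [[0.4956, -0.0699], [0.6755, -0.0855], [0.6729, -0.1155], [0.4931, -0.0995]] [ 0.5836 -0.0926  0.028 ]
scene n 403
[[228.7, 234.5], [231.6, 191.6], [241.1, 192.3], [238.3, 235.2]] (8.907079696655273, 25.3938045501709)
0.0 [[0.6668, -0.1205], [0.4698, -0.1032], [0.475, -0.065], [0.6715, -0.0844]] [ 0.5736 -0.0935  0.    ]
0.028 [[0.6828, -0.12], [0.4892, -0.103], [0.4942, -0.0655], [0.6874, -0.0845]] [ 0.5912 -0.0935  0.028 ]
```

```bash
cat >> h.py <<'E'
def rel(*T):
    """targets (x,y,z,theta deg of tool x axis) -> rows"""
    p,Rm=wpose();th=np.degrees(np.arctan2(Rm[1,0],Rm[0,0]));o=ctrl.get_obs()
    print("t",round(o["time_s"],2),"tcp",p.round(4),"th",round(th,2),"tilt",Rm[:,2].round(4),"F",o["wrist_force"].round(1),"op",round(o["opening"],3))
    for x,y,z,t in T:
        d=Rm.T@(np.array([x,y,z])-p)*100;r=-((t-th+180)%360-180);print("  [%.2f,%.2f,%.2f,%.1f]"%(*d,r))
E
python3 -c "
from h import *
rel((.45,-.2,.27,60),(.4794,.2102,.22,106.2))"
```

```text
t 0.1 tcp [ 0.172  -0.5482  0.2525] th 17.4 tilt [-1.0e-04  1.6e-03 -1.0e+00] F [ 0.2 -0.  -1. ] op 1.001
  [36.95,-24.91,-1.70,-42.6]
  [52.02,-63.17,3.36,-88.8]
```

```bash
python3 -m pendant '[[4,-2.7,-1,-6],[8,-5.4,-1.7,-12],[12,-8.1,-1.7,-18],[16,-10.8,-1.7,-24],[20,-13.5,-1.7,-30],[24,-16.2,-1.7,-36],[28,-18.9,-1.7,-42],[32,-21.6,-1.7,-48],[35,-24.9,-1.7,-54],[37,-28,-1.7,-60],[39,-31.5,-1.7,-66],[40.5,-35,-1.7,-72]]' 1 && python3 -c "
from h import *
rel((.4794,.2102,.25,106.2),(.4794,.2102,.20,106.2))"
```

```text
time_s: 1.1
eef_pos: [0.4439, -0.1348, 0.27]
eef_rot: [-0.0, 0.709, 0.705, 0.0]
wrist_force: [1.1, 0.3, -0.4]
opening: 0.999
grasp_force: 0.0
t 1.1 tcp [ 0.4439 -0.1348  0.27  ] th 89.7 tilt [ 0.e+00  2.e-04 -1.e+00] F [ 1.1  0.3 -0.4] op 0.999
  [34.51,3.37,2.01,-16.5]
  [34.51,3.37,7.01,-16.5]
```

```bash
python3 -m pendant '[[4,0.4,0,-2],[8,0.8,0,-4],[12,1.2,0,-6],[16,1.6,0,-8],[20,2,0,-10],[24,2.4,0.5,-12],[28,2.8,1,-14],[32,3.2,1.5,-16],[34.5,3.4,2,-16.5],[34.5,3.4,2,-16.5],[34.5,3.4,2,-16.5]]' 1 && python3 - <<'E'
from h import *
p,Rm=wpose();im=imaging.camera("wrist");cv2.imwrite("pics/w1.png",im[:,:,::-1])
np.savez("w1.npz",p=p,R=Rm)
C=np.array([.505,.1218,0]);
for r in(.04,.115):
    print(np.round(wproj(p,Rm,C+[r*np.cos(1.853),r*np.sin(1.853),.102]),1))
m=cv2.cvtColor(im,cv2.COLOR_RGB2HSV)
for c in("red","orange"):print(c,blobs(mask(im,c),5))
rel((.4794,.2102,.12,106.2),(.4794,.2102,.088,106.2))
E
```

```text
time_s: 2.02
eef_pos: [0.4801, 0.2091, 0.2493]
eef_rot: [-0.001, 0.601, 0.799, -0.001]
wrist_force: [0.3, -0.3, 0.0]
opening: 1.002
grasp_force: 0.0
[254.2 232.5]
[254.1 158.8]
red [(np.int32(134), [254.5, 186.3], [253, 159, 4, 60]), (np.int32(16), [309.5, 228.5], [306, 228, 8, 2]), (np.int32(13), [217.4, 327.2], [216, 325, 4, 5])]
orange [(np.int32(97), [488.3, 16.0], [465, 0, 47, 35]), (np.int32(120), [293.2, 83.7], [287, 78, 13, 12])]
t 2.07 tcp [0.4804 0.208  0.2497] th 105.98 tilt [-1.3e-03 -7.0e-04 -1.0e+00] F [-0.  -0.6 -0.3] op 1.0
  [0.24,-0.02,12.97,-0.2]
  [0.24,-0.01,16.17,-0.2]
```

View pics/w1.png

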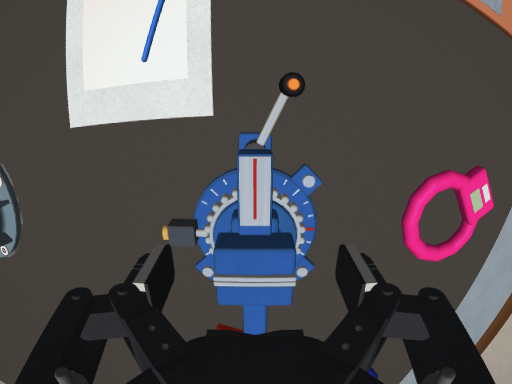

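The wrist view shows the tail line at column 254, straight along the tool, and the mark at (309,228), a right angle away. So the vise is 6 clicks from square. I'll go down and grip.

```bash
python3 -m pendant '[[0.2,0,4,0],[0.2,0,8,0],[0.2,0,12,0],[0.2,0,14,0],[0.2,0,16,0],[0.2,0,16.1,0],[0.2,0,16.1,0]]' 1 && python3 -m pendant '[[0,0,0,0],[0,0,0,0],[0,0,0,0],[0,0,0,0],[0,0,0,0],[0,0,0,0],[0,0,0,0]]' 0.2 && python3 - <<'E'
from h import *
C=np.array([.505,.1218]);A=106.0
T=[]
for a in range(6,91,6):
    t=np.radians(A-a);T.append((C[0]+.092*np.cos(t),C[1]+.092*np.sin(t),.088,A-a))
rel(*T)
E
```

```text
time_s: 2.65
eef_pos: [0.4798, 0.2085, 0.0887]
eef_rot: [-0.001, 0.603, 0.798, -0.001]
wrist_force: [1.2, -0.4, -0.3]
opening: 1.0
grasp_force: 0.0
time_s: 3.23
eef_pos: [0.4801, 0.2097, 0.0906]
eef_rot: [0.0, 0.602, 0.798, -0.0]
wrist_force: [-5.9, -2.7, 9.9]
opening: 0.388
grasp_force: 61.3
t 3.23 tcp [0.4801 0.2097 0.0906] th 105.95 tilt [-4.e-04 -6.e-04 -1.e+00] F [-5.9 -2.7  9.9] op 0.388
  [0.01,0.94,0.26,5.9]
  [-0.14,1.89,0.26,11.9]
  [-0.39,2.82,0.26,17.9]
  [-0.73,3.72,0.26,23.9]
  [-1.17,4.58,0.26,29.9]
  [-1.69,5.38,0.26,35.9]
  [-2.30,6.13,0.26,41.9]
  [-2.98,6.81,0.26,47.9]
  [-3.73,7.42,0.26,53.9]
  [-4.53,7.95,0.26,59.9]
  [-5.39,8.38,0.26,65.9]
  [-6.29,8.73,0.26,71.9]
  [-7.22,8.98,0.26,77.9]
  [-8.17,9.13,0.26,83.9]
  [-9.13,9.18,0.26,89.9]
```

```bash
python3 -m pendant '[[-0.04,0.8,0,5],[-0.14,1.6,0,10],[-0.31,2.38,0,15],[-0.31,2.38,0,15],[-0.55,3.15,0,20],[-0.86,3.89,0,25],[-1.23,4.6,0,30],[-1.23,4.6,0,30],[-1.66,5.28,0,35],[-2.15,5.91,0,40],[-2.69,6.51,0,45],[-2.69,6.51,0,45]]' && python3 - <<'E'
from h import *
C=np.array([.505,.1218]);A=106.0
p,Rm=wpose();d=p[:2]-C;print("r",np.hypot(*d),"ang",np.degrees(np.arctan2(d[1],d[0])))
T=[]
for a in range(50,91,5):
    t=np.radians(A-a);T.append((C[0]+.092*np.cos(t),C[1]+.092*np.sin(t),.088,A-a))
rel(*T)
E
```

```text
time_s: 4.23
eef_pos: [0.55, 0.2012, 0.0906]
eef_rot: [-0.0, 0.863, 0.505, -0.001]
wrist_force: [-11.6, -2.5, 15.2]
opening: 0.394
grasp_force: 63.6
r 0.0912446493766571 ang 60.475682367846765
t 4.23 tcp [0.55   0.2012 0.0906] th 60.62 tilt [-2.5e-03 -7.0e-04 -1.0e+00] F [-11.6  -2.5  15.2] op 0.394
  [0.05,0.72,0.26,4.6]
  [-0.05,1.51,0.26,9.6]
  [-0.22,2.30,0.26,14.6]
  [-0.46,3.07,0.26,19.6]
  [-0.76,3.81,0.25,24.6]
  [-1.13,4.52,0.25,29.6]
  [-1.55,5.20,0.25,34.6]
  [-2.04,5.84,0.25,39.6]
  [-2.58,6.44,0.25,44.6]
```

```bash
python3 -m pendant '[[-0.04,0.8,0,5],[-0.14,1.6,0,10],[-0.31,2.38,0,15],[-0.31,2.38,0,15],[-0.55,3.15,0,20],[-0.86,3.89,0,25],[-1.23,4.6,0,30],[-1.23,4.6,0,30],[-1.66,5.28,0,35],[-2.15,5.91,0,40],[-2.69,6.51,0,45],[-2.69,6.51,0,45]]' && python3 -m pendant '[[0,0,0,0],[0,0,0,0],[0,0,0,0],[0,0,0,0],[0,0,0,0]]' 1 && python3 -m pendant '[[0,0,-2,0],[0,0,-5,0],[0,0,-9,0],[0,0,-13,0],[0,0,-16,0],[0,0,-16,0],[0,0,-16,0]]' && python3 - <<'E'
from h import *
p,Rm=wpose();im=imaging.camera("wrist");cv2.imwrite("pics/w2.png",im[:,:,::-1])
C=np.array([.505,.1218]);rel()
for c in("red","orange"):
    for b in blobs(mask(im,c),8):
        for z in(.014,.087,.102):
            o,d=wray(p,Rm,*b[1]);X=o+d*(z-o[2])/d[2];v=X[:2]-C;print(c,b,z,X.round(4),"r",np.hypot(*v).round(4),"ang",np.degrees(np.arctan2(v[1],v[0])).round(1))
m=mask(im,"red");n,l,s,c=cv2.connectedComponentsWithStats(m)
for i in range(1,n):
    if s[i,4]>60:
        ys,xs=np.where(l==i);X=[]
        for u,v in zip(xs,ys):
            o,d=wray(p,Rm,u,v);X.append((o+d*(.102-o[2])/d[2])[:2])
        f=cv2.fitLine(np.float32(X),2,0,.01,.01).ravel();print("line",s[i],np.degrees(np.arctan2(f[1],f[0])),f[2:])
E
```

```text
time_s: 5.23
eef_pos: [0.5928, 0.1463, 0.0907]
eef_rot: [-0.0, 0.991, 0.136, -0.002]
wrist_force: [-12.7, 2.4, 12.7]
opening: 0.392
grasp_force: 63.4
time_s: 5.65
eef_pos: [0.5943, 0.1467, 0.0893]
eef_rot: [0.0, 0.99, 0.138, 0.0]
wrist_force: [0.4, 0.2, 0.6]
opening: 0.998
grasp_force: 0.0
time_s: 6.23
eef_pos: [0.5956, 0.1468, 0.2522]
eef_rot: [0.0, 0.99, 0.138, 0.003]
wrist_force: [0.1, -0.2, -0.4]
opening: 0.998
grasp_force: 0.0
t 6.28 tcp [0.5943 0.1467 0.2498] th 15.91 tilt [ 0.0013  0.     -1.    ] F [-0.1 -0.6 -0.7] op 1.002
red (np.int32(1102), [405.9, 209.1], [374, 156, 73, 111]) 0.014 [ 0.5926 -0.0772  0.014 ] r 0.2174 ang -66.2
red (np.int32(1102), [405.9, 209.1], [374, 156, 73, 111]) 0.087 [ 0.6087 -0.0269  0.087 ] r 0.1813 ang -55.1
red (np.int32(1102), [405.9, 209.1], [374, 156, 73, 111]) 0.102 [ 0.6121 -0.0166  0.102 ] r 0.175 ang -52.3
red (np.int32(171), [253.0, 191.1], [252, 163, 3, 59]) 0.014 [0.5588 0.1398 0.014 ] r 0.0567 ang 18.5
red (np.int32(171), [253.0, 191.1], [252, 163, 3, 59]) 0.087 [0.5818 0.146  0.087 ] r 0.0805 ang 17.5
red (np.int32(171), [253.0, 191.
[... 2289 characters left out ...]
.6
orange (np.int32(15), [12.3, 106.9], [11, 102, 4, 12]) 0.087 [0.6047 0.4581 0.087 ] r 0.3508 ang 73.5
orange (np.int32(15), [12.3, 106.9], [11, 102, 4, 12]) 0.102 [0.6082 0.443  0.102 ] r 0.3374 ang 72.2
orange (np.int32(69), [97.9, 227.1], [94, 223, 9, 10]) 0.014 [0.4419 0.3449 0.014 ] r 0.2318 ang 105.8
orange (np.int32(69), [97.9, 227.1], [94, 223, 9, 10]) 0.087 [0.4887 0.3094 0.087 ] r 0.1883 ang 95.0
orange (np.int32(69), [97.9, 227.1], [94, 223, 9, 10]) 0.102 [0.4983 0.3021 0.102 ] r 0.1805 ang 92.1
line [ 374  156   73  111 1102] -5.94035 [ 0.61138606 -0.01746259]
line [252 163   3  59 171] 16.05624 [0.5862815  0.14717801]
line [480 253  32  57 392] 4.705789 [ 0.5447608 -0.2535948]
```

View pics/w2.png

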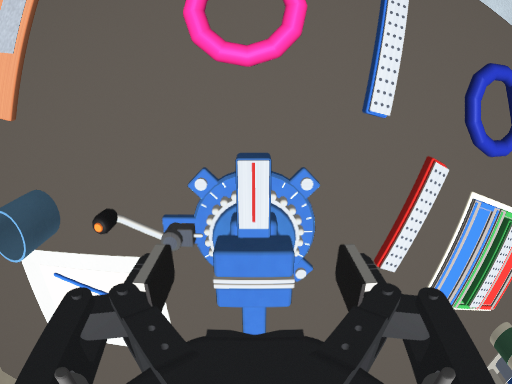

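The tail line now lies at 16.1°, centred between the bolts and in line with the mark, so the vise is square. Next is the lock knob at (0.489, 0.308).

```bash
python3 -c "
from h import *
rel((.4887,.308,.25,81),(.4887,.308,.16,81),(.4887,.308,.078,81))"
```

```text
t 6.28 tcp [0.5943 0.1467 0.2498] th 15.91 tilt [ 0.0013  0.     -1.    ] F [-0.1 -0.6 -0.7] op 1.002
  [-5.73,-18.41,-0.04,-65.1]
  [-5.75,-18.41,8.96,-65.1]
  [-5.76,-18.41,17.16,-65.1]
```

```bash
python3 -m pendant '[[-0.6,-2,0,-7],[-1.2,-4,0,-14],[-1.8,-6,0,-21],[-2.4,-8,0,-28],[-3,-10,0,-35],[-3.6,-12,0,-42],[-4.2,-14,0,-49],[-4.8,-16,0,-56],[-5.4,-17.5,0,-63],[-5.75,-18.4,2,-65],[-5.75,-18.4,5,-65],[-5.75,-18.4,5,-65]]' 1 && python3 - <<'E'
from h import *
p,Rm=wpose();im=imaging.camera("wrist")
for b in blobs(mask(im,"orange"),20):
    o,d=wray(p,Rm,*b[1]);print(b,(o+d*(.087-o[2])/d[2]).round(4), tri([(o,d),ray("top",167.3,221.6),ray("scene",337.4,178.1)]))
rel((.4887,.308,.078,81))
E
```

```text
time_s: 7.28
eef_pos: [0.4836, 0.3068, 0.1917]
eef_rot: [-0.002, 0.76, 0.649, -0.006]
wrist_force: [-1.0, -1.0, -1.9]
opening: 0.998
grasp_force: 0.0
(np.int32(155), [262.6, 194.6], [256, 188, 14, 14]) [0.489  0.3095 0.087 ] (array([0.48985545, 0.30914433, 0.08894563]), [np.float64(0.0012542400488125582), np.float64(0.001368329303726393), np.float64(0.0007243022716002039)])
t 7.33 tcp [0.4849 0.3068 0.1942] th 80.93 tilt [-0.0098 -0.0038 -0.9999] F [-0.9 -0.3 -0.2] op 0.999
  [0.24,0.46,11.62,-0.1]
```

```bash
python3 -m pendant '[[0,0,0,0],[0,0,0,0]]' 1 >/dev/null; python3 -c "
from h import *
rel((.4891,.309,.078,81))"
```

```text
t 7.5 tcp [0.4891 0.3077 0.2001] th 80.87 tilt [ 8.e-04  3.e-04 -1.e+00] F [ 1.1 -0.6  0.2] op 1.003
  [0.12,-0.03,12.21,-0.1]
```

```bash
python3 -m pendant '[[0,0,4,0],[0,0,8,0],[0.1,0,10.5,0],[0.1,0,12,0],[0.1,0,12.2,0],[0.1,0,12.2,0]]' 1 && python3 -m pendant '[[0,0,0,0],[0,0,0,0],[0,0,0,0],[0,0,0,0],[0,0,0,0],[0,0,0,0],[0,0,0,0],[0,0,0,0]]' 0.1 && python3 - <<'E'
from h import *
L=np.array([.4755,.2236]);p,_=wpose();v=p[:2]-L;print(np.hypot(*v),np.degrees(np.arctan2(v[1],v[0])))
T=[]
for a in (86,91,96,101,106,111,116,121,126,131,132.5):
    t=np.radians(a);T.append((L[0]+.085*np.cos(t),L[1]+.085*np.sin(t),.078,a))
rel(*T)
E
```

```text
time_s: 8.0
eef_pos: [0.4891, 0.3086, 0.0776]
eef_rot: [-0.0, 0.761, 0.649, -0.0]
wrist_force: [0.7, 1.2, 0.1]
opening: 1.002
grasp_force: 0.0
time_s: 8.67
eef_pos: [0.4892, 0.309, 0.0784]
eef_rot: [0.0, 0.761, 0.649, 0.001]
wrist_force: [-1.2, -0.3, 6.2]
opening: 0.264
grasp_force: 58.6
0.08653545205003295 80.88210985571858
t 8.67 tcp [0.4892 0.309  0.0784] th 80.92 tilt [ 1.6e-03  4.0e-04 -1.0e+00] F [-1.2 -0.3  6.2] op 0.264
  [-0.19,-0.76,0.04,-5.1]
  [-0.28,-1.49,0.04,-10.1]
  [-0.45,-2.22,0.04,-15.1]
  [-0.67,-2.92,0.04,-20.1]
  [-0.96,-3.61,0.04,-25.1]
  [-1.30,-4.27,0.04,-30.1]
  [-1.70,-4.89,0.04,-35.1]
  [-2.15,-5.48,0.03,-40.1]
  [-2.65,-6.02,0.03,-45.1]
  [-3.20,-6.52,0.03,-50.1]
  [-3.37,-6.67,0.03,-51.6]
```

```bash
python3 -m pendant '[[-0.05,-0.75,0,-5],[-0.15,-1.49,0,-10],[-0.3,-2.22,0,-15],[-0.52,-2.93,0,-20],[-0.82,-3.62,0,-25],[-1.16,-4.28,0,-30],[-1.57,-4.91,0,-35],[-2.02,-5.5,0,-40],[-2.53,-6.05,0,-45],[-3.05,-6.55,0,-50],[-3.2,-6.7,0,-51.5],[-3.2,-6.7,0,-51.5]]' && python3 - <<'E'
from h import *
L=np.array([.4755,.2236]);p,_=wpose();v=p[:2]-L;print(np.hypot(*v),np.degrees(np.arctan2(v[1],v[0])))
a=np.radians(135);rel((L[0]+.086*np.cos(a),L[1]+.086*np.sin(a),.078,135))
E
```

```text
time_s: 9.67
eef_pos: [0.4185, 0.2886, 0.0784]
eef_rot: [0.001, 0.404, 0.915, 0.002]
wrist_force: [1.8, 3.1, 2.7]
opening: 0.268
grasp_force: 59.9
0.08645746735223891 131.24320231494164
t 9.67 tcp [0.4185 0.2886 0.0784] th 132.4 tilt [ 0.0035  0.0026 -1.    ] F [1.8 3.1 2.7] op 0.268
  [-0.05,-0.56,0.04,-2.6]
```

```bash
python3 -m pendant '[[0,-0.3,0,-1.3],[-0.05,-0.6,0,-2.6],[-0.05,-0.6,0,-2.6],[-0.05,-0.6,0,-2.6]]' && python3 - <<'E'
from h import *
L=np.array([.4755,.2236]);p,_=wpose();v=p[:2]-L;print(np.hypot(*v),np.degrees(np.arctan2(v[1],v[0])));rel()
E
```

```text
time_s: 10.0
eef_pos: [0.4186, 0.2877, 0.0788]
eef_rot: [0.004, 0.384, 0.923, 0.007]
wrist_force: [18.3, 23.1, -18.1]
opening: 0.266
grasp_force: 60.5
0.0857259881645553 131.62332823513364
t 10.0 tcp [0.4186 0.2877 0.0788] th 134.86 tilt [ 0.0128  0.01   -0.9999] F [ 18.3  23.1 -18.1] op 0.266
```

The lever struck its hard stop at about 29 N and the expected 131°. Release, rise and go to the hone.

```bash
python3 -m pendant '[[0,0.4,0,2],[0,0.5,0,2.5],[0,0.5,0,2.5],[0,0.5,0,2.5],[0,0.5,0,2.5]]' 1 && python3 -m pendant '[[0,0,-4,0],[0,0,-8,0],[0,0,-12,0],[0,0,-16,0],[0,0,-18,0],[0,0,-18,0],[0,0,-18,0]]' && python3 - <<'E'
from h import *
p,Rm=wpose();im=imaging.camera("wrist")
L=np.array([.4755,.2236])
for b in blobs(mask(im,"orange"),20):
    o,d=wray(p,Rm,*b[1]);X=(o+d*(.087-o[2])/d[2]);v=X[:2]-L;print(b,X.round(4),np.degrees(np.arctan2(v[1],v[0]))-55-16.1)
rel((.585,-.093,.26,175))
E
```

```text
time_s: 10.42
eef_pos: [0.4162, 0.2865, 0.077]
eef_rot: [-0.0, 0.402, 0.915, -0.0]
wrist_force: [-0.4, 0.3, 0.4]
opening: 0.952
grasp_force: 0.0
time_s: 11.0
eef_pos: [0.4172, 0.287, 0.2586]
eef_rot: [0.001, 0.403, 0.915, 0.001]
wrist_force: [0.8, -0.0, -0.8]
opening: 0.996
grasp_force: 0.0
(np.int32(351), [480.7, 123.9], [449, 29, 63, 198]) [0.5732 0.5251 0.087 ] 0.9379958263104058
(np.int32(98), [256.1, 176.1], [251, 171, 11, 11]) [0.4191 0.2895 0.087 ] 59.45069517689145
t 11.05 tcp [0.4163 0.2866 0.2568] th 132.51 tilt [-4.e-04 -3.e-04 -1.e+00] F [ 0.5 -0.2 -0.6] op 0.996
  [-39.38,-13.22,-0.32,-42.5]
```

```bash
python3 -m pendant '[[-3.9,-1.3,0,-4],[-7.8,-2.6,0,-8],[-11.7,-3.9,0,-12],[-15.6,-5.2,0,-16],[-19.5,-6.5,0,-20],[-23.4,-7.8,0,-24],[-27.3,-9.1,0,-28],[-31.2,-10.4,0,-32],[-35,-11.7,0,-37],[-38,-12.8,0,-41],[-39.4,-13.2,0,-42.5],[-39.4,-13.2,0,-42.5]]' && python3 -m pendant '[[0,0,0,0],[0,0,0,0],[0,0,0,0]]' >/dev/null; python3 - <<'E'
from h import *
p,Rm=wpose();im=imaging.camera("wrist");cv2.imwrite("pics/w3.png",im[:,:,::-1]);np.savez("w3.npz",p=p,R=Rm)
rel()
h=[(.4956,-.0699),(.6755,-.0855),(.6729,-.1155),(.4931,-.0995)]
print([np.round(wproj(p,Rm,(*q,.028)),0).tolist() for q in h])
E
```

```text
time_s: 12.05
eef_pos: [0.5853, -0.096, 0.2541]
eef_rot: [-0.002, 0.045, 0.999, 0.0]
wrist_force: [-0.0, 0.3, 0.1]
opening: 1.005
grasp_force: 0.0
t 12.35 tcp [ 0.5851 -0.0912  0.2568] th 175.08 tilt [-1.e-03  6.e-04 -1.e+00] F [ 0.1 -0.   0.1] op 0.997
[[265.0, 88.0], [263.0, 231.0], [240.0, 231.0], [239.0, 88.0]]
```

View pics/w3.png

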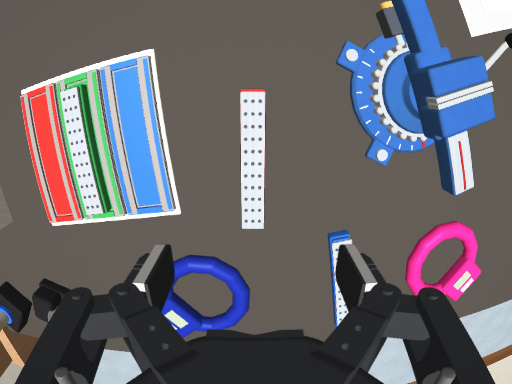

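The hone's steel face spans about (241,91) to (263,228), straight along the tool. The red tray is at the far left, (50,150). I'll compute the hone and tray poses, with heights from the wrist and top views together.

```bash
cat >> h.py <<'E'
def quad(im,x0,y0,x1,y1,f):
    m=f(im[y0:y1,x0:x1].astype(int)).astype(np.uint8);m=cv2.morphologyEx(m,cv2.MORPH_CLOSE,np.ones((5,5)))
    k=max(cv2.findContours(m,0,2)[0],key=cv2.contourArea);return cv2.boxPoints(cv2.minAreaRect(k))+[x0,y0]
white=lambda a:a.min(2)>140
E
python3 - <<'E'
from h import *
z=np.load("w3.npz");p,Rm=z["p"],z["R"]
im=cv2.imread("pics/w3.png")[:,:,::-1].copy();tp=cv2.imread("pics/top0.png")[:,:,::-1].copy()
b=quad(im,225,80,280,245,white);print(b.round(1).tolist())
g=lambda u,v,zz:(lambda o,d:o+d*(zz-o[2])/d[2])(*wray(p,Rm,u,v))
X=np.array([g(*q,.028) for q in b]);print(X.round(4).tolist(),"c",X.mean(0))
# order by pixel row; ends' midpoints
s=b[np.argsort(b[:,1])];near=s[:2].mean(0);far=s[2:].mean(0)
bt=quad(tp,262,172,280,226,lambda a:a.min(2)>120);t=bt[np.argsort(-bt[:,1])]
for n,w,q in(("near",near,t[:2].mean(0)),("far",far,t[2:].mean(0))):
    print(n,w,q,tri([wray(p,Rm,*w),ray("top",*q)]))
A=g(*near,.028);B=g(*far,.028);print("axis deg",np.degrees(np.arctan2(*(B-A)[1::-1])),"len",np.linalg.norm(B-A))
# red tray in top view
for n in("top",):
    m=mask(tp,"red");m[:,:330]=0;m=cv2.morphologyEx(m,cv2.MORPH_CLOSE,np.ones((5,5)))
    k=max(cv2.findContours(m,0,2)[0],key=cv2.contourArea);r=cv2.boxPoints(cv2.minAreaRect(k));print("tray",r.tolist())
    for zz in(.01,.015):
        Y=np.array([plane(n,*q,zz) for q in r]);print(zz,Y[:,:2].round(4).tolist(),Y.mean(0))
E
```

```text
[[240.0, 92.0], [265.0, 92.0], [265.0, 228.0], [240.0, 228.0]]
[[0.4983, -0.0987, 0.028], [0.5008, -0.0699, 0.028], [0.671, -0.083, 0.028], [0.6683, -0.1153, 0.028]] c [ 0.58459713 -0.09174331  0.028     ]
near [252.5  92. ] [268.11034489 220.17586899] (array([ 0.49948639, -0.08404583,  0.01758256]), [np.float64(0.00029065598095073076), np.float64(0.0002906559809507569)])
far [252.5 228. ] [271.64827633 177.72069192] (array([ 0.67334182, -0.10031634,  0.01999437]), [np.float64(0.0007551046090159021), np.float64(0.0007551046090159214)])
axis deg -5.007760079417018 len 0.17065020812947207
tray [[334.8781433105469, 184.29441833496094], [351.0812072753906, 183.13706970214844], [354.5533142089844, 231.74620056152344], [338.3502502441406, 232.90354919433594]]
0.01 [[0.6443, -0.3597], [0.6483, -0.4262], [0.4489, -0.4311], [0.4451, -0.3657]] [ 0.54666454 -0.39569862  0.01      ]
0.015 [[0.6434, -0.3589], [0.6473, -0.4252], [0.4485, -0.4301], [0.4447, -0.3649]] [ 0.54597948 -0.39477597  0.015     ]
```

```bash
python3 -c "
from h import *
rel((.5845,-.092,.12,175),(.5845,-.092,.031,175))"
```

```text
t 12.35 tcp [ 0.5851 -0.0912  0.2568] th 175.08 tilt [-1.e-03  6.e-04 -1.e+00] F [ 0.1 -0.   0.1] op 0.997
  [0.04,-0.09,13.68,0.1]
  [0.03,-0.09,22.58,0.1]
```

```bash
python3 -m pendant '[[0,-0.1,4,0],[0,-0.1,8,0],[0,-0.1,12,0],[0,-0.1,13,0],[0,-0.1,13,0],[0,-0.1,13,0]]' 1 && python3 - <<'E'
from h import *
p,Rm=wpose();im=imaging.camera("wrist");cv2.imwrite("pics/w4.png",im[:,:,::-1])
rel((.5845,-.092,.031,175))
z=np.load("w3.npz")
b=quad(im,180,20,330,340,white);s=b[np.argsort(b[:,1])];print(b.round(1).tolist())
near=s[:2];near=near[np.argsort(near[:,0])]
o=[np.array([240,92]),np.array([265,92])]
for q,w in zip(near,o):print(tri([wray(p,Rm,*q),wray(z["p"],z["R"],*w)]))
g=lambda u,v,zz:(lambda o,d:o+d*(zz-o[2])/d[2])(*wray(p,Rm,u,v))
print([g(*q,.028).round(4).tolist() for q in s])
E
```

```text
time_s: 12.85
eef_pos: [0.5861, -0.0933, 0.1284]
eef_rot: [0.0, 0.043, 0.999, -0.0]
wrist_force: [0.7, -0.7, 1.0]
opening: 0.998
grasp_force: 0.0
t 12.9 tcp [ 0.5872 -0.0938  0.1298] th 175.04 tilt [ 0.0034 -0.0012 -1.    ] F [0.4 0.3 0.9] op 0.999
  [0.32,0.17,9.88,0.0]
[[235.0, 87.0], [273.0, 87.0], [273.0, 286.0], [235.0, 286.0]]
(array([ 0.49806246, -0.09882874,  0.02188389]), [np.float64(0.0001545161231973568), np.float64(0.00015451612319722843)])
(array([ 0.50029369, -0.06926809,  0.00738217]), [np.float64(0.0002778598010312879), np.float64(0.00027785980103137007)])
[[0.4982, -0.0983, 0.028], [0.5006, -0.0707, 0.028], [0.6715, -0.082, 0.028], [0.6685, -0.1166, 0.028]]
```

```bash
python3 -m pendant '[[0,0,4,0],[0,0,7,0],[0,0,9,0],[0,0,9.6,0],[0,0,9.6,0],[0,0,9.6,0]]' 1 && python3 -m pendant '[[0,0,0,0],[0,0,0,0],[0,0,0,0],[0,0,0,0],[0,0,0,0],[0,0,0,0],[0,0,0,0],[0,0,0,0]]' 0.1 && python3 -m pendant '[[0,0,-2,0],[0,0,-5,0],[0,0,-9,0],[0,0,-12,0],[0,0,-12,0]]' && python3 -c "
from h import *
rel((.546,-.395,.15,181))"
```

```text
time_s: 13.4
eef_pos: [0.5875, -0.0943, 0.0338]
eef_rot: [0.002, 0.044, 0.999, -0.001]
wrist_force: [-0.1, -0.6, 0.3]
opening: 1.002
grasp_force: 0.0
time_s: 14.07
eef_pos: [0.5863, -0.0939, 0.0324]
eef_rot: [0.001, 0.044, 0.999, -0.0]
wrist_force: [-1.3, 0.9, 5.7]
opening: 0.326
grasp_force: 59.9
time_s: 14.48
eef_pos: [0.5895, -0.095, 0.1585]
eef_rot: [0.005, 0.043, 0.999, -0.002]
wrist_force: [1.5, -0.3, -2.7]
opening: 0.33
grasp_force: 60.3
t 14.48 tcp [ 0.5895 -0.095   0.1585] th 175.02 tilt [ 0.0108 -0.004  -0.9999] F [ 1.5 -0.3 -2.7] op 0.33
  [1.74,-30.26,0.92,-6.0]
```

```bash
python3 -m pendant '[[0.3,-3,-1,-1],[0.6,-6,-2,-2],[1,-9,-3,-3],[1.3,-12,-4,-4],[1.7,-15,-5,-5],[2,-18,-6,-6],[2.2,-19.5,-6,-6.5],[2.2,-19.5,-6,-6.5],[2.2,-19.5,-6,-6.5],[2.2,-19.5,-6,-6.5]]' && python3 - <<'E'
from h import *
p,Rm=wpose();im=imaging.camera("wrist");cv2.imwrite("pics/w5.png",im[:,:,::-1]);np.savez("w5.npz",p=p,R=Rm)
rel((.546,-.395,.16,181.5))
E
```

```text
time_s: 15.32
eef_pos: [0.5461, -0.285, 0.2098]
eef_rot: [-0.001, -0.013, 1.0, 0.001]
wrist_force: [0.7, 0.2, -2.6]
opening: 0.328
grasp_force: 60.4
t 15.37 tcp [ 0.5464 -0.2846  0.21  ] th -178.45 tilt [-0.0016  0.0018 -1.    ] F [ 0.3 -0.  -3. ] op 0.325
  [0.33,-11.04,4.98,0.0]
```

View pics/w5.png

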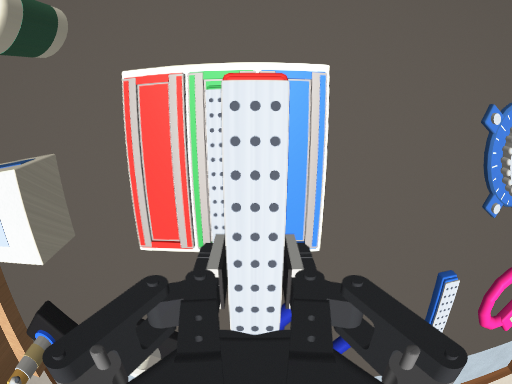

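The held hone is straight in the grip. The red tray is empty, with outer corners near (123,76), (186,72), (194,249) and (142,249) and a red floor between the grey lips.

```bash
python3 - <<'E'
from h import *
z=np.load("w5.npz");p,Rm=z["p"],z["R"]
im=cv2.imread("pics/w5.png")[:,:,::-1].copy()
m=mask(im,"red");m[:,200:]=0;m[260:]=0
def rect(pts,zz):
    W=[]
    for u,v in pts:
        o,d=wray(p,Rm,u,v);W.append((o+d*(zz-o[2])/d[2])[:2])
    r=cv2.minAreaRect(np.float32(np.array(W)*1000));b=cv2.boxPoints(r)
    e=b[1]-b[0] if np.linalg.norm(b[1]-b[0])>np.linalg.norm(b[2]-b[1]) else b[2]-b[1]
    return np.round(r[0],1),np.round(r[1],1),np.degrees(np.arctan2(e[1],e[0])).round(2)
n,l,s,c=cv2.connectedComponentsWithStats(m)
for i in range(1,n):
    if s[i,4]>80:
        q=np.argwhere(l==i)[:,::-1];print(s[i],[rect(q,zz) for zz in(.010,.015)])
q=np.argwhere(m)[:,::-1];print("all",[(zz,rect(q,zz)) for zz in(.006,.010,.015)])
# height: tray far/near corners seen also in top view
tp=cv2.imread("pics/top0.png")[:,:,::-1].copy();mt=mask(tp,"red");mt[:,:330]=0
k=cv2.boxPoints(cv2.minAreaRect(np.argwhere(mt)[:,::-1].astype(np.float32)))
h=cv2.convexHull(q.astype(np.int32)).reshape(-1,2)
W=[[f(h@np.array(d)) for f in[np.argmax]][0] for d in([-1,-1],[1,-1],[1,1],[-1,1])];print("wrist corners",h[W].tolist(),"top",k.tolist())
# wrist TL = near -y, TR= near +y, BR = far +y, BL = far -y ; top: right=-y, up=+x
kk=k[[np.argmax(k@np.array(d)) for d in([1,1],[-1,1],[-1,-1],[1,-1])]]
for a,b in zip(h[W],kk):print(tri([wray(p,Rm,*a),ray("top",*b)])[0].round(4))
# held hone sideways offset: steel face at the TCP tool coords
b=quad(im,218,70,295,230,lambda a:a.min(2)>110);print("hone",b.tolist())
for v in(100,150,200):
    r=np.where((im[v,195:310].astype(int).min(1)>110))[0]+195; r=r[(r>221)&(r<291)]
    o1,d1=wray(p,Rm,r.min(),v);o2,d2=wray(p,Rm,r.max()+.5,v)
    f=lambda o,d:(Rm.T@(o+d*((p[2]-.003)-o[2])/d[2]-p))
    print(v,r.min(),r.max(),f(o1,d1).round(4),f(o2,d2).round(4))
E
```

```text
[135  74  34  11 245] [(array([ 444.9, -398.7]), array([ 8.5, 39.1]), np.float32(-87.9)), (array([ 445.2, -397. ]), array([ 8.4, 38.5]), np.float32(-87.9))]
[176  76  16 171 831] [(array([ 544.5, -364.2]), array([202.5,   6. ]), np.float32(1.72)), (array([ 543.3, -363. ]), array([199.3,   5.9]), np.float32(1.72))]Traceback (most recent call last):
  File "<stdin>", line 15, in <module>
  File "<stdin>", line 8, in rect
  File "h.py", line 12, in wray
    i=imaging.camera_info("wrist");K=i["K"];T=i["tool_from_camera"]
ValueError: time passes only in moves, steps and waits
```

```bash
sed -i 's/imaging.camera_info(/CI(/' h.py; sed -i '3a import functools\nCI=functools.lru_cache(None)(lambda n:imaging.camera_info(n))' h.py; python3 - <<'E'
from h import *
z=np.load("w5.npz");p,Rm=z["p"],z["R"]
im=cv2.imread("pics/w5.png")[:,:,::-1].copy()
m=mask(im,"red");m[:,200:]=0;m[260:]=0
def rect(pts,zz):
    W=[]
    for u,v in pts:
        o,d=wray(p,Rm,u,v);W.append((o+d*(zz-o[2])/d[2])[:2])
    r=cv2.minAreaRect(np.float32(np.array(W)*1000));b=cv2.boxPoints(r)
    e=b[1]-b[0] if np.linalg.norm(b[1]-b[0])>np.linalg.norm(b[2]-b[1]) else b[2]-b[1]
    return np.round(r[0],1).tolist(),np.round(r[1],1).tolist(),np.degrees(np.arctan2(e[1],e[0])).round(2)
n,l,s,c=cv2.connectedComponentsWithStats(m)
for i in range(1,n):
    if s[i,4]>80:
        k=max(cv2.findContours((l==i).astype(np.uint8),0,1)[0],key=len).reshape(-1,2);print(s[i],[rect(k,zz) for zz in(.010,.015)])
q=cv2.convexHull(np.argwhere(m)[:,::-1].astype(np.int32)).reshape(-1,2);print("all",[(zz,rect(q,zz)) for zz in(.006,.010,.015)])
tp=cv2.imread("pics/top0.png")[:,:,::-1].copy();mt=mask(tp,"red");mt[:,:330]=0
k=cv2.boxPoints(cv2.minAreaRect(np.argwhere(mt)[:,::-1].astype(np.float32)))
D=([-1,-1],[1,-1],[1,1],[-1,1])
w=[q[np.argmax(q@np.array(d))] for d in D];kk=[k[np.argmax(-k@np.array(d))] for d in D]
for a,b in zip(w,kk):print(a,b,tri([wray(p,Rm,*a),ray("top",*b)])[0].round(4))
for v in(100,150,200):
    r=np.where(im[v].astype(int).min(1)>110)[0]; r=r[(r>221)&(r<291)]
    f=lambda u:(lambda o,d:Rm.T@(o+d*((p[2]-.003)-o[2])/d[2]-p))(*wray(p,Rm,u,v))
    print(v,r.min(),r.max(),f(r.min()).round(4),f(r.max()+.5).round(4))
E
```

```text
[135  74  34  11 245] [([444.9, -398.7], [8.5, 39.1], np.float32(-87.9)), ([445.2, -397.0], [8.4, 38.5], np.float32(-87.9))]
[176  76  16 171 831] [([544.5, -364.2], [202.5, 6.0], np.float32(1.72)), ([543.3, -363.0], [199.3, 5.9], np.float32(1.72))]
[124  81  21 164 748] [([546.1, -427.2], [201.9, 6.1], np.float32(1.72)), ([544.9, -425.0], [198.7, 6.1], np.float32(1.72))]
[ 139   84   40  156 4234] [([544.4, -394.0], [186.2, 34.0], np.float32(1.76)), ([543.2, -392.3], [183.3, 33.5], np.float32(1.76))]
[151 241  30   7 196] [([644.7, -392.4], [8.7, 38.2], np.float32(-86.15)), ([641.9, -390.8], [8.6, 37.6], np.float32(-86.15))]
all [(0.006, ([546.2, -397.3], [211.8, 69.7], np.float32(1.78))), (0.01, ([545.2, -395.9], [209.2, 68.9], np.float32(1.78))), (0.015, ([543.9, -394.2], [205.9, 67.8], np.float32(1.78)))]
[126  78] [354.5533 231.7462] [ 0.4454 -0.4272  0.0199]
[180  76] [338.35025 232.90355] [ 0.4443 -0.364   0.0183]
[191 246] [334.87814 184.29442] [ 0.6438 -0.3589  0.013 ]
[141 244] [351.0812  183.13707] [ 0.6486 -0.427   0.0075]
100 222 289 [ 0.0787 -0.0118  0.0031] [0.0787 0.016  0.0032]
150 222 288 [ 0.0575 -0.0122  0.0031] [0.0575 0.016  0.0031]
200 222 286 [ 0.035  -0.0129  0.003 ] [0.035  0.0158 0.0031]
```

```bash
python3 -m pendant '[[0,-3,0,0],[0,-6,0,0],[0.3,-9,0.5,0],[0.3,-11,3,-0.2],[0.3,-11,6,-0.2],[0.3,-11,9,-0.2],[0.3,-11,10,-0.2],[0.3,-11,10,-0.2],[0.3,-11,10,-0.2],[0.3,-11,10,-0.2]]' && python3 -c "
from h import *
rel((.5465,-.395,.05,181.75),(.5465,-.395,.0415,181.75))"
```

```text
time_s: 16.2
eef_pos: [0.548, -0.3964, 0.1137]
eef_rot: [0.001, -0.015, 1.0, -0.001]
wrist_force: [-0.9, -0.0, -2.2]
opening: 0.328
grasp_force: 60.5
t 16.2 tcp [ 0.548  -0.3964  0.1137] th -178.23 tilt [ 0.0025 -0.0024 -1.    ] F [-0.9 -0.  -2.2] op 0.328
  [0.17,0.16,6.37,0.0]
  [0.17,0.16,7.22,0.0]
```

```bash
python3 -m pendant '[[0,0,0,0],[0,0,0,0],[0,0,0,0],[0,0,0,0]]' >/dev/null; python3 -c "
from h import *
rel((.5465,-.395,.05,181.75),(.5465,-.395,.0415,181.75))"
```

```text
t 16.53 tcp [ 0.547  -0.3964  0.1123] th -178.29 tilt [ 0.001  -0.0011 -1.    ] F [ 0.2  0.2 -3.3] op 0.322
  [0.05,0.15,6.23,-0.0]
  [0.05,0.15,7.08,-0.0]
```

```bash
python3 -m pendant '[[0,0.1,2.5,0],[0,0.1,4.5,0],[0,0.1,5.8,0],[0,0.1,6.3,0],[0,0.1,6.6,0],[0,0.1,6.9,0],[0,0.1,6.9,0],[0,0.1,6.9,0]]' && python3 -c "
from h import *
rel((.5465,-.395,.0415,181.75))"
```

```text
time_s: 17.2
eef_pos: [0.5471, -0.3956, 0.0433]
eef_rot: [0.001, -0.015, 1.0, -0.001]
wrist_force: [-0.0, 0.1, -3.1]
opening: 0.328
grasp_force: 60.5
t 17.2 tcp [ 0.5471 -0.3956  0.0433] th -178.3 tilt [ 0.0012 -0.0012 -1.    ] F [-0.   0.1 -3.1] op 0.328
  [0.06,0.07,0.18,-0.0]
```

At this height the hone's underside is already below the lips, and there is no contact force. Lower the last 2 mm and open part way.

```bash
python3 -m pendant '[[0,0,0.1,0],[0,0,0.2,0],[0,0,0.2,0]]' && python3 -m pendant '[[0,0,0,0],[0,0,0,0],[0,0,0,0],[0,0,0,0]]' 0.55 && python3 -m pendant '[[0,0,-2,0],[0,0,-5,0],[0,0,-9,0],[0,0,-13,0],[0,0,-17,0],[0,3,-20,0],[0,7,-20,0],[0,10,-20,0],[0,10,-20,0],[0,10,-20,0]]' && python3 - <<'E'
from h import *
w=imaging.camera("wrist");t=imaging.camera("top");rel()
a=cv2.resize(t[120:270,150:370],None,fx=3,fy=3,interpolation=cv2.INTER_CUBIC)[:,:,::-1]
cv2.imwrite("pics/end_t.png",a);cv2.imwrite("pics/end_w.png",w[:,:,::-1])
E
```

```text
time_s: 17.45
eef_pos: [0.5472, -0.3958, 0.0424]
eef_rot: [0.001, -0.015, 1.0, -0.001]
wrist_force: [-2.6, 1.9, 5.4]
opening: 0.325
grasp_force: 61.4
time_s: 17.78
eef_pos: [0.5467, -0.3953, 0.0406]
eef_rot: [0.0, -0.015, 1.0, -0.0]
wrist_force: [0.5, 0.1, -1.1]
opening: 0.546
grasp_force: 0.0
time_s: 18.62
eef_pos: [0.5439, -0.2936, 0.2408]
eef_rot: [0.0, -0.016, 1.0, -0.0]
wrist_force: [-0.1, -0.5, -0.0]
opening: 0.553
grasp_force: 0.0
t 18.72 tcp [ 0.5437 -0.2956  0.2403] th -178.29 tilt [ 1.e-04 -5.e-04 -1.e+00] F [ 0.1 -0.6  0.7] op 0.547
```

View pics/end_w.png

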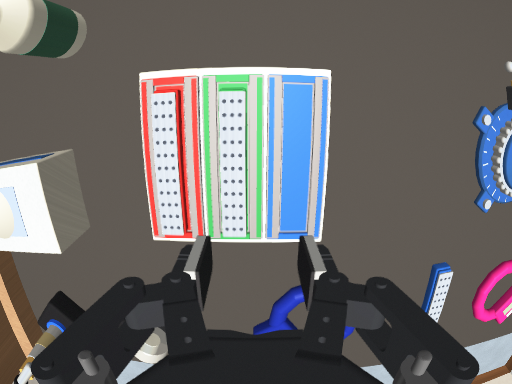

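View pics/end_t.png

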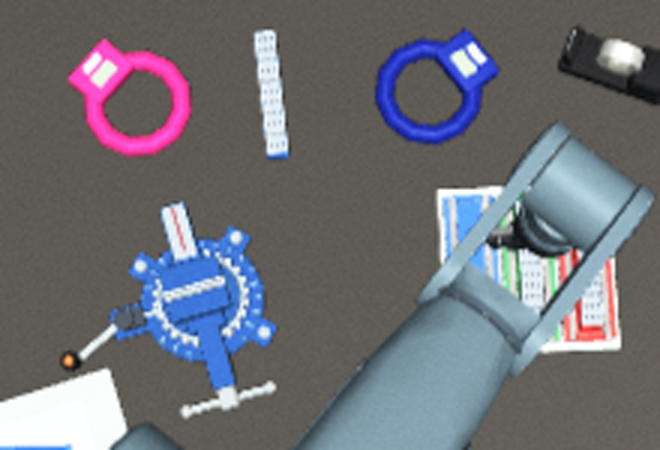

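The wrist view shows the red hone flat and steel side up in the red tray, at (167,163). The top view shows the tail line square at (178,230) and the lever swung home with its knob at (70,360). Nothing else has moved.

```bash
python3 -c "
from bench import workorder
print(workorder.hand_in())"
```

```text
the job is handed in; nothing more can be done
None
```

I swung the vise six clicks round to square, pushed the lock lever home against its stop, and laid the red hone flat, steel face up, in its red tray; the job was handed in at about 19 s with the gripper clear.

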